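# Sort the bench and send off the specimen tote

### The job

First draw the empty tote back along the rollers to the stop at the loading end, near you. Then clear the bench mat by sorting: blood tubes into the tote, pens and markers into the white pen tray, forceps into the steel tray with the loop handles (pens and forceps flat on the tray floor, not on the rim or on one another); once all the mat's tubes are in the tote, push it along the rollers, never lifting or tipping it, into the bay until it is fully home against the end wall. Leave the tubes in the mixer and the rack, and the stamp and timer, alone.

Things in the scene. Friction and masses are not known exactly. Their poses are not given: they have to be found in the camera images.
- mat: black rubber bench mat, 300 x 220 x 2 mm, fixed flat on the desk; origin under its centre (the top is 2 mm above it). The mixed items lie on it
- tote: open plastic specimen tote, 150 mm (x) x 130 mm (y) x 40 mm high, walls and floor 4 mm, about 0.4 kg, origin under its centre; stands empty and loose on the rollers, long side along the track, somewhere in the bay half
- track: fixed roller track, 365 mm long: 11 free steel rollers between aluminium rails. Origin on the desk under its middle; +x runs along it from the loading end (near the robot) to the bay. Roller tops 30 mm above the desk; rails rise 10 mm more, 3 mm clear of the tote on each side. The tote rolls at a push of 1 to 4 N and soon stops by itself when the push ends
- bumper (a point): centre of the rubber bumper's face on the bay's end wall (axes as the track's, at track x = 165 mm, z = 45 mm): the tote is home when its far wall meets it, its origin then 75 mm before this point. The grey bay cheeks and the wall rise about 29 mm above the rollers over the last 90 mm before it
- load_stop (a point): middle of the top edge, on the inner face, of the low stop at the loading end (track x = -175 mm); it rises only 10 mm above the rollers (z = 40 mm), so the tote's near wall can be pushed above it; a tote drawn fully back has its origin 75 mm beyond this point along +x
- pen_tray: shallow white plastic pen tray without handles, 170 mm (x) x 100 mm (y) x 22 mm high, walls and floor 4 mm, with two ribs 3 mm high across its floor at x = +-40 mm on which pens rest; fixed, its length across the robot's view; origin under its centre
- steel_tray: shallow steel instrument tray with a wire loop handle at each end, 150 mm (x, without the handles, which stand out 14 mm) x 100 mm (y) x 20 mm high, walls and floor 3 mm; fixed, its length across the robot's view; origin under its centre
- stamp: rubber stamp with wooden handle, 46 x 52 x 68 mm, behind the mat; a bystander; origin under its centre
- timer: bench timer, 65 x 65 x 20 mm, on the desk in front of the trays; a bystander; origin under its centre
- tube_a_mid (a point): capped blood tube, round, 80 mm long, 18 mm thick, lying; this point is its middle, on its axis; the tube runs along y; light (11 g), can roll; may be absent
- tube_b_mid (a point): capped blood tube, round, 80 mm long, 18 mm thick, lying; this point is its middle, on its axis; the tube runs along y; light (11 g), can roll; may be absent
- tube_c_mid (a point): capped blood tube, round, 80 mm long, 18 mm thick, lying; this point is its middle, on its axis; the tube runs along y; light (11 g), can roll; may be absent
- marker_1_mid (a point): felt marker, about 134 x 19 x 17 mm (x, y, z), lying; this point is its middle; it runs along x; may be absent
- marker_2_mid (a point): felt marker, about 134 x 19 x 17 mm (x, y, z), lying; this point is its middle; it runs along x; may be absent
- pen_mid (a point): ball pen, 142 x 13 x 11 mm (x, y, z), lying; this point is its middle; it runs along x; may be absent
- forceps_1_mid (a point): steel forceps lying flat, 127 mm long (y), 21 mm wide (x), 8 mm thick (z); this point is the middle; grasp across the blades there; may be absent
- forceps_2_mid (a point): steel forceps lying flat, 127 mm long (y), 21 mm wide (x), 8 mm thick (z); this point is the middle; grasp across the blades there; may be absent

How it is judged (in metres and radians):
On the way, in this order (a step that is already met when the one before it is completed fails the run):
1. the empty tote has been drawn back to the loading end, within 15 mm of the stop (x of tote in the frame of track below -0.085 m and z of tote in the frame of track below 0.035 m), for 0.2 s.
2. all tubes from the mat lie in the tote while it still stands at the loading end (x of tube_a_mid in the frame of tote between -0.06 and 0.06 m and y of tube_a_mid in the frame of tote between -0.056 and 0.056 m and z of each of tube_a_mid, tube_b_mid, tube_c_mid in the frame of tote below 0.034 m and x of tube_b_mid in the frame of tote between -0.06 and 0.06 m and y of tube_b_mid in the frame of tote between -0.056 and 0.056 m and x of tube_c_mid in the frame of tote between -0.06 and 0.06 m and y of tube_c_mid in the frame of tote between -0.056 and 0.056 m and x of tote in the frame of track below -0.04 m), for 0.3 s.
3. the tote is pushed fully home in the bay (x of tote in the frame of track above 0.083 m and z of tote in the frame of track below 0.035 m and angle between the x axis of tote and the x axis of track, either way round below 0.08 rad), for 0.2 s.
At the end, for the whole second after the job is handed in: Tubes from the mat inside the tote (below its rim); pens and markers flat in the pen tray (middle under 21 mm above its underside), forceps flat in the steel tray (under 12 mm), middles within 30 mm lengthways of the tray centre; tote on the rollers within 7 mm of the bumper; tubes and tote at rest (all of step 3 and x of tube_a_mid in the frame of tote between -0.06 and 0.06 m and y of tube_a_mid in the frame of tote between -0.056 and 0.056 m and z of each of tube_a_mid, tube_b_mid, tube_c_mid in the frame of tote below 0.034 m and x of tube_b_mid in the frame of tote between -0.06 and 0.06 m and y of tube_b_mid in the frame of tote between -0.056 and 0.056 m and x of tube_c_mid in the frame of tote between -0.06 and 0.06 m and y of tube_c_mid in the frame of tote between -0.056 and 0.056 m and x of marker_1_mid in the frame of pen_tray between -0.03 and 0.03 m and y of marker_1_mid in the frame of pen_tray between -0.042 and 0.042 m and z of each of marker_1_mid, marker_2_mid, pen_mid in the frame of pen_tray below 0.021 m and x of marker_2_mid in the frame of pen_tray between -0.03 and 0.03 m and y of marker_2_mid in the frame of pen_tray between -0.042 and 0.042 m and x of pen_mid in the frame of pen_tray between -0.03 and 0.03 m and y of pen_mid in the frame of pen_tray between -0.042 and 0.042 m and x of forceps_1_mid in the frame of steel_tray between -0.03 and 0.03 m and y of forceps_1_mid in the frame of steel_tray between -0.043 and 0.043 m and z of each of forceps_1_mid, forceps_2_mid in the frame of steel_tray below 0.012 m and x of forceps_2_mid in the frame of steel_tray between -0.03 and 0.03 m and y of forceps_2_mid in the frame of steel_tray between -0.043 and 0.043 m and linear speed of each of tube_a, tube_b, tube_c, tote below 0.02 m/s); the robot touches nothing.
It fails at once if the tote is lifted or tipped (height (world z) of tote above 0.05 m or angle between tote's own z axis and vertical above 0.2 rad).
It fails at once if a bystander is disturbed (distance of any of stamp, timer from where it was at the start of the episode above 0.03 m).
Of tube_a, tube_b, tube_c only 2 to 3 are there at a start; the rules pass over those that are not, and their reading is None.
Of marker_1, marker_2, pen only 2 to 3 are there at a start; the rules pass over those that are not, and their reading is None.
Of forceps_1, forceps_2 only 1 to 2 are there at a start; the rules pass over those that are not, and their reading is None.
At some moment in a run one of marker_1, marker_2, pen, forceps_1, forceps_2 may be knocked a few centimetres aside while the robot is not near it.
Once in a run the grip may slacken for a moment while it holds something.
It also fails if it takes over 210 s, if anything falls off the work surface, if the arm or the gripper's body presses on something with over 40 N, if the wrist force passes 120 N, or if a joint passes its speed limit or range.

### The arm

A 6-joint arm with a two-finger parallel gripper is mounted at the origin on a cart in front of the work surface, level with it; the furniture and walls round the work are solid. World frame = base frame: x ahead of the robot, y to its left, z up, the work surface at z = 0. Lengths are in mm, angles in rad, forces in N, time in s.
With the tool pointing down it reaches from about 275 to 875 mm from the base axis. Payload 12.5 kg.
Tool frame: the origin (TCP) lies on the centre line of the jaws, within the pads' length; the fingertips stand 25 mm ahead of it and the grasp point (between the pads) lies 6 mm ahead of it; z points along the fingers, y is the line along which they close (so a half turn about z gives the same grasp; the last joint's range is limited). The gripper opens to 85 mm and grips with 20 to 120 N. Pads are 22 mm wide; open, the fingers measure 114 mm over their backs; the gripper's body (76 mm by 85 mm) begins 54 mm behind the grasp point. The pads swing forward as they close: fully open they stand 13 mm farther back than shut.
Start: joints at [1.211, 0.351, 1.652, -0, 1.139, -0.085], TCP at [149.213, 529.358, 256.29] pointing down, gripper open.
Joint ranges: [-2.75, 2.75], [-0.79, 2.1], [0.01, 2.65], [-1.57, 4.71], [0.07, 3.14], [-2.87, 2.87]. Speed limits (rad/s): [2.22, 2.22, 2.79, 3.14, 3.14, 3.14].

### API

Orientations are given as a rotation vector (axis times angle).
In Python, from rig import arm gives the robot as it stands.
- The arm moves only by the tool apply_moves, never from a script. Its arguments are lists of equal length, an entry for each row: "gripper": the closure, from 0 (fully open) to 1 (shut); "offset": the shift along the tool's x, y, z in mm, a list of three; "twist": the turn, a rotation vector about the tool's x, y, z in degrees, a list of three. In form: {"gripper": [gripper, ...], "offset": [[x, y, z], ...], "twist": [[ax, ay, az], ...]}. A call has 1 to 20 rows; each row is the pose to reach, as a shift and turn from the pose commanded when the call began, along the tool's axes at that moment; what a row does not reach only later rows make up. A row lasts 1/10 s, in which the tool goes at most 50 mm and 8.59 degrees, less where a joint would pass 70% of its speed; a pose out of reach is approached as far as the arm can. A call with a gripper value outside its range is refused whole. The fingers move at their own pace and stop on an object; "grip_force" is the grip in N (left out, the last holds). Time passes only in rows, so rows that repeat a pose let the fingers close. It gives the time, the measured TCP pose, the force, the opening and the grip force at its end, in the units of the state.
- arm.read_state(): the state, without advancing time (a new reading comes with each control period).
- arm.camera(name): name is "scene" or "top" or "wrist"; returns (picture, depth): 400x640x3 uint8, red, green, blue; 400x640 float32, mm along the optical axis (not along the pixel's ray), 0 where there is no reading.
- arm.camera_model(name): a dict with "intrinsics" (3x3 intrinsics, pixels), "position" and "attitude" of the camera in the world; the wrist camera has in their place "hand_eye" (4x4, takes a point from camera to tool coordinates, whose origin is the TCP and whose axes are the flange's). Camera axes: x right, y up, looking along -z (the intrinsics and any distortion apply to the point x, -y, -z); pixel columns grow to the right and rows downward; lengths in mm; the calibration is good to about 2 mm. A picture is of the moment at which its call begins: read the wrist's pose just before it. camera_model takes no time and is no camera call.
- arm.close_job(): hands the job in; it is judged then, once.
The state is a dict: "time": time; "q": joint angles; "dq": joint speeds; "effort": joint torques, N m; "eef_pos": TCP position; "eef_rot": TCP orientation; "contact_force": force on the tool from outside, world axes, zero at the start; "wrist_torque": the same for the moment, N m; "opening": opening from 0.0 (shut) to 1.0 (fully open); "finger_force": force on a finger pad.
Only numpy, scipy, OpenCV 4.12 (cv2) and the standard library are available. Lean on these libraries where they do the work, as an engineer would, in place of code of your own. Each camera call takes 0.05 s, during which the arm holds its last target. There are 200 camera calls.

## Working session

There is one attempt and no reset: what is moved stays moved. The work goes in short steps, Python scripts to look and compute and a tool call to move; the robot and the scene stay as the last step left them, time stands still between calls to the robot, and variables do not carry over. Pictures are saved under pics/ and viewed, at most 14 in all, crops included, and the job is handed in when it is done.

Besides the shell and the picture viewer there is one more tool, called after ">>>" as a command line: name --argument value ..., lists and objects as JSON in quotes. apply_moves: Moves the arm, as the interface text tells. Its arguments: {"type":"object","properties":{"gripper":{"type":"array"},"offset":{"type":"array"},"twist":{"type":"array"},"grip_force":{"type":"number"}},"required":["gripper","offset","twist"]}

```bash
ls; mkdir -p pics
cat > h.py <<'E'
import numpy as np, cv2
from rig import arm
from scipy.spatial.transform import Rotation as R
def cam(name):
    s=arm.read_state(); rgb,d=arm.camera(name); m=arm.camera_model(name)
    K=np.array(m['intrinsics'])
    if 'hand_eye' in m:
        T=np.eye(4);T[:3,:3]=R.from_rotvec(s['eef_rot']).as_matrix();T[:3,3]=s['eef_pos'];T=T@np.array(m['hand_eye'])
    else:
        T=np.eye(4);a=np.array(m['attitude'],float);T[:3,:3]=a if a.shape==(3,3) else R.from_rotvec(a).as_matrix();T[:3,3]=m['position']
    np.savez('last_'+name,rgb=rgb,d=d,K=K,T=T)
    return rgb,d,K,T
def load(name):
    f=np.load('last_'+name+'.npz');return f['rgb'],f['d'],f['K'],f['T']
def cloud(d,K,T):
    v,u=np.indices(d.shape)
    x=(u-K[0,2])/K[0,0]*d;y=(v-K[1,2])/K[1,1]*d
    P=np.stack([x,-y,-d],-1)@T[:3,:3].T+T[:3,3]
    P[d==0]=np.nan
    return P
def save(rgb,fn,box=None,sc=1):
    if box: rgb=rgb[box[1]:box[3],box[0]:box[2]]
    cv2.imwrite('pics/'+fn,cv2.resize(rgb[...,::-1],None,fx=sc,fy=sc,interpolation=cv2.INTER_CUBIC))
E
python3 - <<'E'
from h import *
for n in('top','scene'):
    m=arm.camera_model(n);print(m)
    rgb,d,K,T=cam(n);save(rgb,n+'0.png')
print(arm.camera_model('wrist'));print(arm.read_state())
rgb,d,K,T=load('top');P=cloud(d,K,T)
# orthographic rectified view 1mm/px: rows = x descending, cols = y descending
print(np.nanmin(P.reshape(-1,3),0),np.nanmax(P.reshape(-1,3),0))
E
```

```text
pics
{'intrinsics': array([[395.54764051,   0.        , 323.8448125 ],
       [  0.        , 395.54764051, 198.32321562],
       [  0.        ,   0.        ,   1.        ]]), 'position': array([ 495.97246118,  -52.37707695, 1160.17185536]), 'attitude': array([ 0.01068013, -0.05078621, -1.58032422])}
{'intrinsics': array([[378.41962657,   0.        , 321.94960565],
       [  0.        , 378.41962657, 195.15915047],
       [  0.        ,   0.        ,   1.        ]]), 'position': array([-114.42103871, -616.07115948,  748.61841325]), 'attitude': array([ 0.84493582, -0.3958239 , -0.8526102 ])}
{'intrinsics': array([[357.87447006,   0.        , 320.63027428],
       [  0.        , 357.87447006, 196.08951762],
       [  0.        ,   0.        ,   1.        ]]), 'hand_eye': array([[-1.16718176e-03,  9.45194534e-01,  3.26505637e-01,
         8.56587530e+01],
       [ 9.99999174e-01,  9.27205782e-04,  8.90615440e-04,
         1.02152252e-01],
       [ 5.39066931e-04,  3.26506407e-01, -9.45194835e-01,
        -1.18554401e+02],
       [ 0.00000000e+00,  0.00000000e+00,  0.00000000e+00,
         1.00000000e+00]])}
{'time': 0.1, 'q': array([ 1.21140433e+00,  3.51174865e-01,  1.65236179e+00, -3.49041564e-06,
        1.13910579e+00, -8.45731177e-02]), 'dq': array([-0.00066117, -0.00078504,  0.00034009, -0.00164915, -0.00061789,
       -0.00193944]), 'effort': array([ 1.44746497e-03, -5.06839049e+01, -2.91878182e+01, -4.27954274e-05,
        2.70544697e-03, -3.57384658e-05]), 'eef_pos': array([149.12000716, 529.11394873, 255.81570282]), 'eef_rot': array([-4.30293732e-01, -3.11175455e+00,  1.60952211e-03]), 'contact_force': array([ 0.91492341, -0.34932268, -0.48768945]), 'wrist_torque': array([ 0.02697115, -0.04362837, -0.00185058]), 'finger_force': 0.0, 'opening': 1.0002874491137599}
[ -422.49044852 -1634.29363027  -780.03307146] [ 923.18978174 1436.40289895  478.07416362]
```

View pics/top0.png

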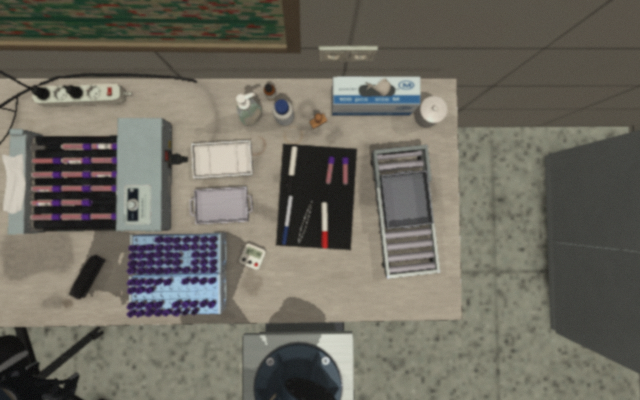

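View pics/scene0.png

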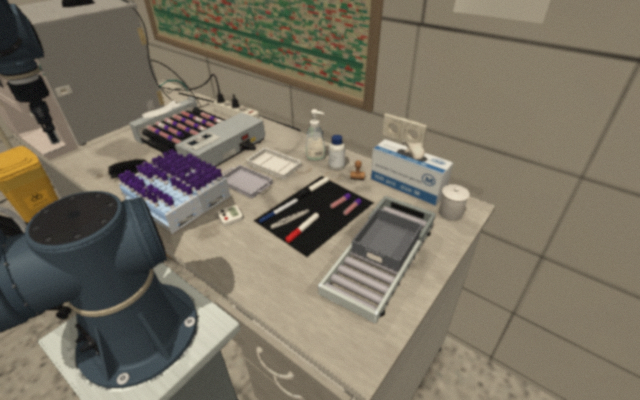

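Run:
```python
from h import *
rgb,d,K,T=load('top');P=cloud(d,K,T)
save(rgb,'top0c.png',(180,125,450,290),2.95)
def at(u,v): 
    p=P[v-1:v+2,u-1:u+2].reshape(-1,3);return np.nanmedian(p,0).round(1)
for n,u,v in [('desk',270,200),('mat',315,190),('w marker',293,160),('blue',288,218),('red',324,225),('forc',306,222),('t1',331,170),('t2',345,170),('totefl',405,195),('pentray',222,160),('steel',222,205),('timer',254,256),('stamp',317,119)]: print(n,at(u,v))
```

```text
desk [537.8  75.8  -0.9]
mat [565.9 -56.5  -0.7]
w marker [652.5   6.5  18.9]
blue [484.7  22.6  10.3]
red [463.5 -81.4  18. ]
forc [472.4 -29.4   0.7]
t1 [ 623.1 -103.6   12.8]
t2 [ 622.4 -144.    17. ]
totefl [ 547.2 -314.4   33.3]
pentray [656.  214.3   2.9]
steel [524.5 214.1   2.7]
timer [377.  120.2  15.7]
stamp [760.3 -63.7  66.3]
```

View pics/top0c.png

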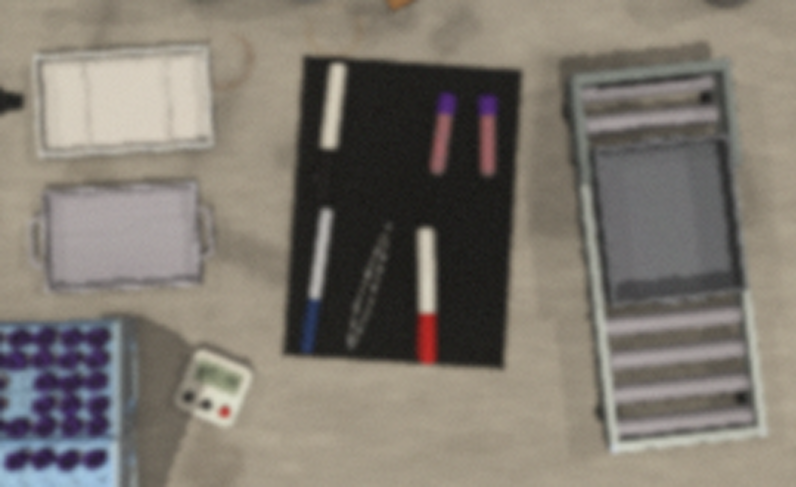

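```bash
cat >> h.py <<'E'
def pz(u,v,z,K,T):
    r=T[:3,:3]@np.array([(u-K[0,2])/K[0,0],-(v-K[1,2])/K[1,1],-1.]);return T[:3,3]+r*(z-T[2,3])/r[2]
def go(x,y,z,th,s=None):
    "offset and twist (tool axes) from measured pose to TCP x,y,z with closing line at th deg"
    s=s or arm.read_state();A=R.from_rotvec(s['eef_rot']).as_matrix();t=np.radians(th)
    B=np.array([[-np.sin(t),np.cos(t),0],[np.cos(t),np.sin(t),0],[0,0,-1.]])
    return (A.T@(np.array([x,y,z])-s['eef_pos'])).round(1), np.degrees(R.from_matrix(A.T@B).as_rotvec()).round(1)
def st():
    s=arm.read_state();t=R.from_rotvec(s['eef_rot']).as_matrix()[:,1]
    print('t',round(s['time'],1),'p',s['eef_pos'].round(1),'th',round(np.degrees(np.arctan2(t[1],t[0])),1),'F',s['contact_force'].round(1),'op',round(s['opening']*85,1),'ff',round(s['finger_force'],1),'q',s['q'].round(2))
E
python3 - <<'E'
from h import *
rgb,d,K,T=load('top')
c=lambda x,y,z:pz(180+(x+.5)/2.95-.5,125+(y+.5)/2.95-.5,z,K,T)
for n,z,pts in [('track far L/R',40,[(575,75),(728,62)]),('track near L/R',40,[(612,448),(763,432)]),('tote rim',70,[(593,147),(730,137),(747,292),(612,303)]),
 ('tube1',11,[(448,95),(437,174)]),('tube2',11,[(487,96),(488,175)]),('wm',11,[(338,64),(326,205)]),('pen',9,[(327,209),(307,352)]),('red',11,[(426,228),(428,363)]),('forc',6,[(390,224),(350,348)]),
 ('pentray',22,[(35,53),(210,45),(213,147),(39,158)]),('steel',20,[(46,188),(197,181),(203,284),(49,291)]),('mat',2,[(304,56),(521,70),(503,367),(284,352)])]:
    q=[c(x,y,z) for x,y in pts];print(n,*[a[:2].round() for a in q],'mean',np.mean(q,0).round(1)[:2], 'len',np.linalg.norm(q[1]-q[0]).round(),'dir',np.degrees(np.arctan2(*(q[0]-q[1])[[1,0]])).round(1))
st()
E
```

```text
track far L/R [ 676. -228.] [ 688. -377.] mean [ 682.1 -302.4] len 150.0 dir 94.5
track near L/R [ 317. -258.] [ 330. -404.] mean [ 323.5 -330.7] len 147.0 dir 95.2
tote rim [ 603. -239.] [ 612. -369.] [ 465. -382.] [ 457. -254.] mean [ 534.2 -311.1] len 130.0 dir 93.7
tube1 [ 662. -106.] [583. -94.] mean [622.6 -99.8] len 79.0 dir -8.5
tube2 [ 661. -144.] [ 582. -144.] mean [ 621.3 -144.3] len 78.0 dir 0.0
wm [693.   3.] [554.  16.] mean [623.5   9.3] len 140.0 dir -5.3
pen [550.  15.] [410.  35.] mean [479.8  25.2] len 142.0 dir -8.3
red [530. -82.] [398. -83.] mean [463.9 -82.8] len 133.0 dir 0.3
forc [535. -47.] [413.  -7.] mean [473.8 -26.8] len 128.0 dir -18.4
pentray [704. 297.] [711. 127.] [611. 125.] [601. 293.] mean [656.7 210.3] len 170.0 dir 92.3
steel [572. 286.] [578. 141.] [478. 135.] [472. 283.] mean [525.  211.3] len 146.0 dir 92.2
mat [703.  37.] [ 688. -179.] [ 392. -158.] [409.  59.] mean [548.1 -60.3] len 217.0 dir 85.9
t 0.1 p [149.1 529.1 255.8] th 74.3 F [ 0.9 -0.3 -0.5] op 85.0 ff 0.0 q [ 1.21  0.35  1.65 -0.    1.14 -0.08]
```

Run:
```python
from h import *
print(go(500,-314,160,94.5))
```

```text
(array([-566.5, -716.2,   96.5]), array([ -0.1,  -0. , -20.2]))
```

>>> apply_moves --gripper '[1,1,1,1,1,1,1,1,1,1,1,1,1,1,1,1,1,1,1,1]' --offset '[[-566,-716,96],[-566,-716,96],[-566,-716,96],[-566,-716,96],[-566,-716,96],[-566,-716,96],[-566,-716,96],[-566,-716,96],[-566,-716,96],[-566,-716,96],[-566,-716,96],[-566,-716,96],[-566,-716,96],[-566,-716,96],[-566,-716,96],[-566,-716,96],[-566,-716,96],[-566,-716,96],[-566,-716,96],[-566,-716,96]]' --twist '[[0,0,-20],[0,0,-20],[0,0,-20],[0,0,-20],[0,0,-20],[0,0,-20],[0,0,-20],[0,0,-20],[0,0,-20],[0,0,-20],[0,0,-20],[0,0,-20],[0,0,-20],[0,0,-20],[0,0,-20],[0,0,-20],[0,0,-20],[0,0,-20],[0,0,-20],[0,0,-20]]' --grip_force 40

```text
time: 2.1
eef_pos: [499.8, -315.4, 159.2]
eef_rot: [0.113, -3.139, -0.0]
contact_force: [0.0, 1.5, -0.5]
opening: -0.002
finger_force: 0.0
```

Run:
```python
from h import *
st()
for w in [(500,-314,160),(497,-314,75),(343,-328.5,75)]: print(go(*w,94.5))
```

```text
t 2.1 p [ 499.8 -315.4  159.2] th 94.1 F [ 0.   1.5 -0.5] op -0.2 ff 0.0 q [-0.64  0.54  1.63 -0.    0.98 -2.28]
(array([-0.3,  1.4, -0.8]), array([ 0. , -0. , -0.4]))
(array([ 2.7,  1.6, 84.2]), array([ 0. , -0. , -0.4]))
(array([157.3,  -1.8,  84.3]), array([ 0. , -0. , -0.4]))
```

>>> apply_moves --gripper '[1,1,1,1,1,1,1,1,1,1,1,1,1,1,1,1,1,1,1,1]' --offset '[[3,1.5,40],[3,1.5,75],[3,1.5,84],[3,1.5,84],[10,1,84],[15,1,84],[20,1,84],[25,1,84],[32,1,84],[40,0,84],[50,0,84],[60,0,84],[70,0,84],[80,0,84],[90,-1,84],[100,-1,84],[110,-1,84],[118,-1,84],[125,-1,84],[130,-1,84]]' --twist '[[0,0,0],[0,0,0],[0,0,0],[0,0,0],[0,0,0],[0,0,0],[0,0,0],[0,0,0],[0,0,0],[0,0,0],[0,0,0],[0,0,0],[0,0,0],[0,0,0],[0,0,0],[0,0,0],[0,0,0],[0,0,0],[0,0,0],[0,0,0]]'

```text
time: 4.1
eef_pos: [369.5, -324.0, 76.2]
eef_rot: [0.116, -3.139, -0.0]
contact_force: [1.6, -0.6, -0.5]
opening: 0.005
finger_force: 0.9
```

Run:
```python
from h import *
st();rgb,d,K,T=cam('top');save(rgb,'t2.png',(270,130,450,290),4)
print(go(343,-328.5,75,94.5))
```

```text
t 4.1 p [ 369.5 -324.    76.2] th 94.2 F [ 1.6 -0.6 -0.5] op 0.4 ff 0.9 q [-0.81  0.52  1.93 -0.    0.69 -2.46]
(array([26.2, -2.7,  1.2]), array([ 0. , -0. , -0.3]))
```

View pics/t2.png

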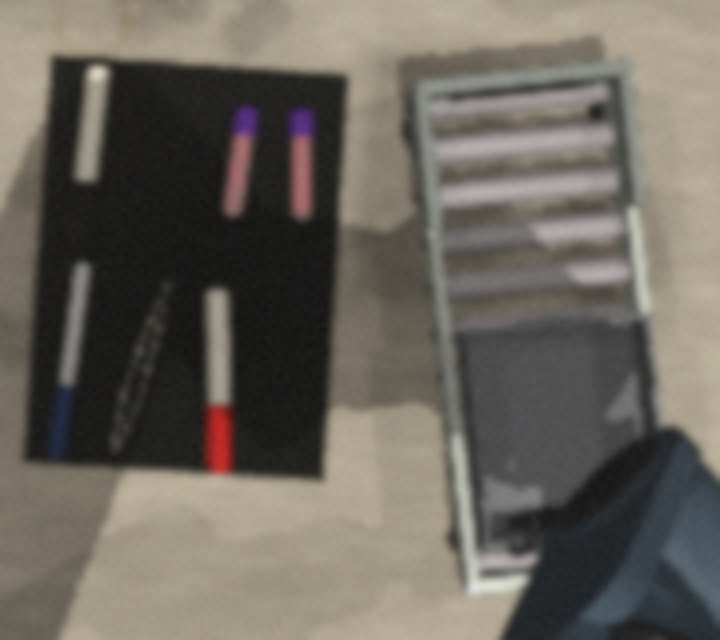

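>>> apply_moves --gripper '[1,1,1,1,1,1,1,1]' --offset '[[5,-0.5,1],[10,-1,1],[14,-1,1],[18,-2,1],[21,-2,1],[23,-2,1],[24,-2,1],[24,-2,1]]' --twist '[[0,0,0],[0,0,0],[0,0,0],[0,0,0],[0,0,0],[0,0,0],[0,0,0],[0,0,0]]'

```text
time: 4.95
eef_pos: [346.2, -327.8, 75.3]
eef_rot: [0.117, -3.139, -0.0]
contact_force: [0.4, -0.9, -0.1]
opening: -0.0
finger_force: 0.0
```

Run:
```python
from h import *
st()
print(go(347,-328,160,94.5));print(go(622.5,-100,160,-8.5+90))
```

```text
t 5.0 p [ 346.2 -327.8   75.3] th 94.3 F [ 0.4 -0.9 -0.1] op -0.0 ff 0.0 q [-0.86  0.51  1.97 -0.    0.67 -2.5 ]
(array([ -0.8,  -0.3, -84.7]), array([ 0. , -0. , -0.2]))
(array([-292.4,  206.6,  -84.8]), array([ 0. , -0. , 12.8]))
```

Run:
```python
from h import *
print(go(510,-100,240,90))
```

```text
(array([-180.2,  215. , -164.7]), array([ 0. , -0. ,  4.3]))
```

>>> apply_moves --gripper '[1,1,0.5,0.5,0.5,0.5,0.5,0.5,0.5,0.5,0.5]' --offset '[[-2,0,-45],[-2,0,-90],[-180,215,-165],[-180,215,-165],[-180,215,-165],[-180,215,-165],[-180,215,-165],[-180,215,-165],[-180,215,-165],[-180,215,-165],[-180,215,-165]]' --twist '[[0,0,0],[0,0,0],[0,0,4],[0,0,4],[0,0,4],[0,0,4],[0,0,4],[0,0,4],[0,0,4],[0,0,4],[0,0,4]]'

```text
time: 6.05
eef_pos: [509.2, -100.6, 239.9]
eef_rot: [0.006, -3.141, -0.0]
contact_force: [-0.0, -0.3, -0.0]
opening: 0.496
finger_force: 0.0
```

Run:
```python
from h import *
st()
rgb,d,K,T=cam('wrist')
save(rgb[::-1,::-1],'w1.png',None,1.25)
```

```text
t 6.0 p [ 509.2 -100.6  239.9] th 90.2 F [-0.  -0.3 -0. ] op 42.2 ff 0.0 q [-0.28  0.31  1.75 -0.    1.08 -1.86]
```

View pics/w1.png

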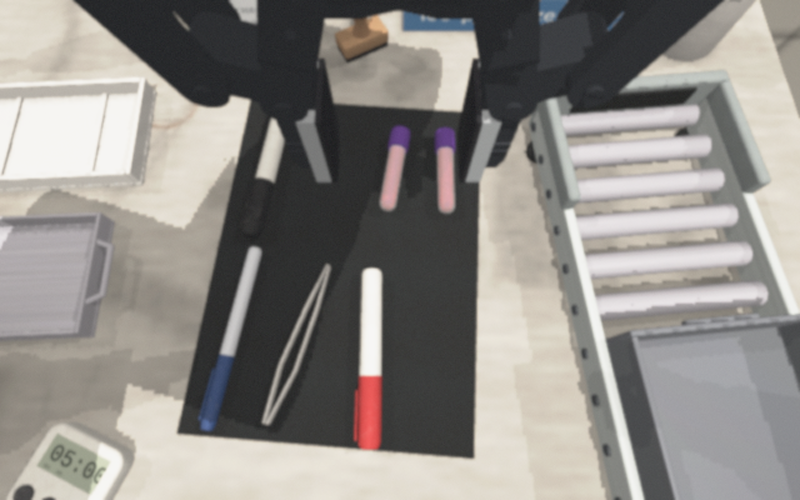

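Run:
```python
from h import *
rgb,d,K,T=load('wrist')
c=lambda x,y,z:pz(639.5-(x+.5)/1.25,399.5-(y+.5)/1.25,z,K,T)
for n,z,pts in [('tube1',11,[(402,128),(388,210)]),('tube2',11,[(445,130),(447,212)]),('wm',11,[(275,122),(252,233)]),('pen',9,[(256,248),(206,428)]),('red',11,[(371,270),(369,447)]),('forc',6,[(327,266),(267,423)]),('tote rim far L',70,[(612,337),(800,318)]),('mat near',2,[(180,433),(473,457)])]:
    q=[c(x,y,z) for x,y in pts];print(n,*[a[:2].round() for a in q],'mean',np.mean(q,0).round(1)[:2], 'len',np.linalg.norm(q[1]-q[0]).round(),'dir',np.degrees(np.arctan2(*(q[0]-q[1])[[1,0]])).round(1))
for p in [(622,-100,120,82),(622,-100,30,82)]:print(go(*p))
```

```text
tube1 [ 664. -104.] [583. -92.] mean [623.5 -97.6] len 83.0 dir -8.3
tube2 [ 662. -143.] [ 581. -142.] mean [ 621.6 -142.1] len 81.0 dir -0.6
wm [670.  13.] [561.  22.] mean [615.9  17.1] len 109.0 dir -4.8
pen [549.  18.] [409.  39.] mean [479.1  28.5] len 141.0 dir -8.8
red [529. -78.] [397. -80.] mean [463.2 -79.1] len 132.0 dir 0.7
forc [534. -42.] [413.  -4.] mean [473.5 -22.8] len 127.0 dir -17.2
tote rim far L [ 467. -238.] [ 480. -362.] mean [ 473.3 -299.7] len 125.0 dir 95.8
mat near [406.  61.] [ 390. -155.] mean [397.8 -47.2] len 217.0 dir 85.9
(array([-112.9,    0.5,  119.8]), array([ 0. , -0.1,  8.2]))
(array([-113. ,    0.5,  209.8]), array([ 0. , -0.1,  8.2]))
```

>>> apply_moves --gripper '[0.6,0.6,0.6,0.6,0.6,0.6,0.6,0.6,0.6,0.6,1,1,1,1,1,1]' --offset '[[-113,-1,140],[-113,-1,140],[-113,-1,140],[-113,-1,140],[-113,-1,170],[-113,-1,190],[-113,-1,203],[-113,-1,210],[-113,-1,210],[-113,-1,210],[-113,-1,210],[-113,-1,210],[-113,-1,210],[-113,-1,210],[-113,-1,210],[-113,-1,210]]' --twist '[[0,0,8.4],[0,0,8.4],[0,0,8.4],[0,0,8.4],[0,0,8.4],[0,0,8.4],[0,0,8.4],[0,0,8.4],[0,0,8.4],[0,0,8.4],[0,0,8.4],[0,0,8.4],[0,0,8.4],[0,0,8.4],[0,0,8.4],[0,0,8.4]]' --grip_force 30

```text
time: 7.7
eef_pos: [623.4, -100.7, 31.4]
eef_rot: [0.223, 3.132, -0.001]
contact_force: [-1.9, -1.0, 6.6]
opening: 0.195
finger_force: 30.3
```

Run:
```python
from h import *
st()
tr=lambda x,y:(np.array([502.8,-316.5])+x*np.array([.997,.078])+y*np.array([-.078,.997])).round(1)
a=tr(-97,28);print(a)
for p in [(622,-98,100,82),(*a,110,94.5),(*a,68,94.5)]:print(go(*p))
```

```text
t 7.7 p [ 623.4 -100.7   31.4] th 81.9 F [-1.9 -1.   6.6] op 16.6 ff 30.3 q [-0.23  0.78  1.56 -0.    0.8  -1.66]
[ 403.9 -296.2]
(array([  1.7,   2.4, -68.6]), array([-0. ,  0.1, -0.1]))
(array([ 189.5, -224.7,  -78.8]), array([ -0. ,   0.1, -12.6]))
(array([ 189.6, -224.7,  -36.8]), array([ -0. ,   0.1, -12.6]))
```

>>> apply_moves --gripper '[1,1,1,1,1,1,1,1,1,1,1,1]' --offset '[[2,2,-45],[2,2,-95],[189,-225,-95],[189,-225,-95],[189,-225,-95],[189,-225,-95],[189,-225,-95],[189,-225,-95],[189,-225,-95],[189,-225,-95],[189,-225,-95],[189,-225,-95]]' --twist '[[0,0,0],[0,0,0],[0,0,-12.6],[0,0,-12.6],[0,0,-12.6],[0,0,-12.6],[0,0,-12.6],[0,0,-12.6],[0,0,-12.6],[0,0,-12.6],[0,0,-12.6],[0,0,-12.6]]'

```text
time: 8.9
eef_pos: [404.7, -295.7, 125.3]
eef_rot: [-0.125, 3.139, -0.0]
contact_force: [0.4, 0.8, -0.1]
opening: 0.194
finger_force: 29.7
```

Run:
```python
from h import *
st()
cam('top');rgb,d,K,T=cam('wrist');save(rgb[::-1,::-1],'w2.png',None,1.0)
for p in [(404,-297,66,94.5)]:print(go(*p))
```

```text
t 8.9 p [ 404.7 -295.7  125.3] th 94.5 F [ 0.4  0.8 -0.1] op 16.5 ff 29.7 q [-0.72  0.45  1.89  0.    0.81 -2.37]
(array([ 0.6, -1.1, 59.2]), array([0., 0., 0.]))
```

View pics/w2.png

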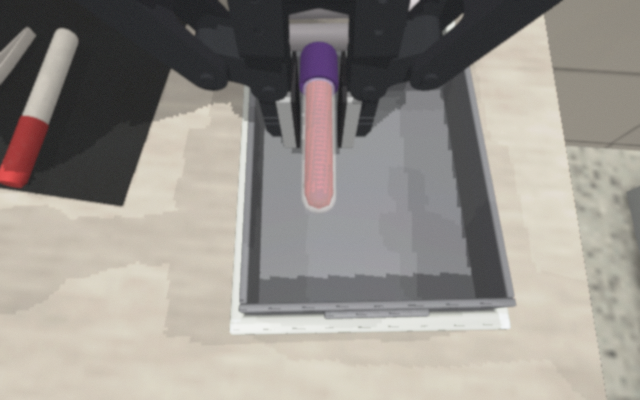

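Run:
```python
from h import *
for p in [(622,-143,130,90),(622,-143,30,90)]:print(go(*p))
```

```text
(array([-228.9,  135.1,   -4.7]), array([0. , 0. , 4.5]))
(array([-228.9,  135.1,   95.3]), array([0. , 0. , 4.5]))
```

>>> apply_moves --gripper '[1,1,1,1,0.72,0.7,0.7,0.7,0.7,0.6,0.6,0.6,0.6,0.6,0.6,0.6,0.6]' --offset '[[0,-1,30],[0,-1,50],[0,-1,59],[0,-1,59],[0,-1,59],[0,-1,59],[0,-1,59],[0,-1,20],[0,-1,-15],[-229,135,-5],[-229,135,-5],[-229,135,-5],[-229,135,-5],[-229,135,-5],[-229,135,-5],[-229,135,20],[-229,135,50]]' --twist '[[0,0,0],[0,0,0],[0,0,0],[0,0,0],[0,0,0],[0,0,0],[0,0,0],[0,0,0],[0,0,0],[0,0,4.5],[0,0,4.5],[0,0,4.5],[0,0,4.5],[0,0,4.5],[0,0,4.5],[0,0,4.5],[0,0,4.5]]'

```text
time: 10.7
eef_pos: [623.0, -143.7, 76.1]
eef_rot: [-0.001, 3.138, -0.002]
contact_force: [0.4, -0.9, -0.4]
opening: 0.398
finger_force: 0.0
```

Run:
```python
from h import *
st()
rgb,d,K,T=cam('wrist');a=rgb[::-1,::-1];b=cam('top')[0]
cv2.imwrite('pics/c3.png',np.vstack([a[...,::-1][:300], cv2.resize(b[130:290,180:450,::-1],(506,300))[:, :506] if 0 else np.pad(cv2.resize(b[130:290,180:450,::-1],(506,300)),((0,0),(0,134),(0,0)))]))
print(go(622,-143,29,90))
```

```text
t 10.7 p [ 623.  -143.7   76.1] th 90.0 F [ 0.4 -0.9 -0.4] op 33.9 ff 0.0 q [-0.3   0.72  1.53 -0.    0.88 -1.87]
(array([-2.4,  0.3, 43.2]), array([ 0.1, -0.3, -0. ]))
```

View pics/c3.png

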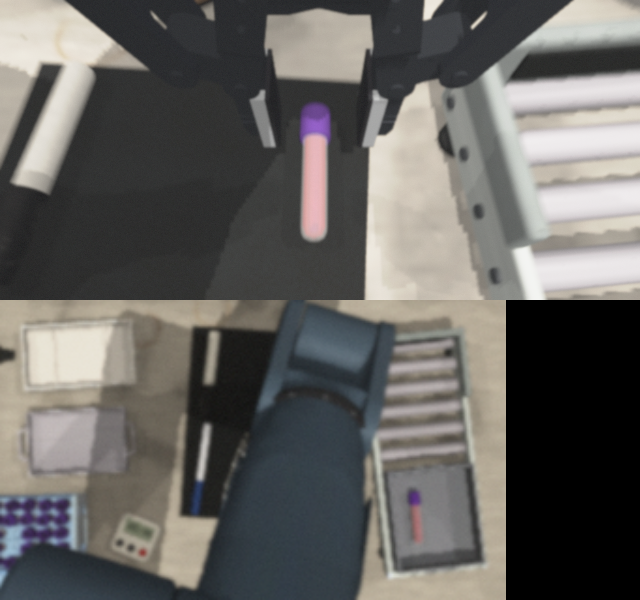

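>>> apply_moves --gripper '[0.6,0.6,0.6,0.6,1,1,1,1,1,1,1]' --offset '[[-1,0,25],[-1,0,40],[-1,0,44],[-1,0,44],[-1,0,44],[-1,0,44],[-1,0,44],[-1,0,44],[-1,0,44],[-1,0,0],[-1,0,-48]]' --twist '[[0,0,0],[0,0,0],[0,0,0],[0,0,0],[0,0,0],[0,0,0],[0,0,0],[0,0,0],[0,0,0],[0,0,0],[0,0,0]]'

```text
time: 11.9
eef_pos: [621.9, -143.8, 123.4]
eef_rot: [-0.001, -3.139, -0.001]
contact_force: [1.3, -0.4, -0.5]
opening: 0.195
finger_force: 30.0
```

Run:
```python
from h import *
st()
tr=lambda x,y:(np.array([502.8,-316.5])+x*np.array([.997,.078])+y*np.array([-.078,.997])).round(1)
a=tr(-97,-25);print(a)
for p in [(*a,125,94.5),(*a,65,94.5)]:print(go(*p))
```

```text
t 11.9 p [ 621.9 -143.8  123.4] th 90.0 F [ 1.3 -0.4 -0.5] op 16.6 ff 30.0 q [-0.3   0.66  1.51  0.    0.97 -1.87]
[ 408. -349.]
(array([ 213.7, -205.4,   -1.2]), array([ 0.1, -0.2, -4.5]))
(array([ 213.5, -205.4,   58.8]), array([ 0.1, -0.2, -4.5]))
```

>>> apply_moves --gripper '[1,1,1,1,1,1,1,1,1,1,1,1,1,0.72,0.7,0.7,0.7,0.7,0.7]' --offset '[[213,-205,-1],[213,-205,-1],[213,-205,-1],[213,-205,-1],[213,-205,-1],[213,-205,-1],[213,-205,-1],[213,-205,-1],[213,-205,-1],[213,-205,30],[213,-205,50],[213,-205,59],[213,-205,59],[213,-205,59],[213,-205,59],[213,-205,59],[213,-205,30],[213,-205,-10],[213,-205,-40]]' --twist '[[0,0,-4.5],[0,0,-4.5],[0,0,-4.5],[0,0,-4.5],[0,0,-4.5],[0,0,-4.5],[0,0,-4.5],[0,0,-4.5],[0,0,-4.5],[0,0,-4.5],[0,0,-4.5],[0,0,-4.5],[0,0,-4.5],[0,0,-4.5],[0,0,-4.5],[0,0,-4.5],[0,0,-4.5],[0,0,-4.5],[0,0,-4.5]]'

```text
time: 13.8
eef_pos: [409.8, -349.0, 165.4]
eef_rot: [-0.122, 3.138, -0.001]
contact_force: [0.5, 0.1, 0.2]
opening: 0.3
finger_force: 0.0
```

Run:
```python
from h import *
st()
rgb,d,K,T=cam('wrist');a=rgb[::-1,::-1];b=cam('top')[0]
cv2.imwrite('pics/c4.png',np.vstack([a[...,::-1][:300], np.pad(cv2.resize(b[130:290,180:450,::-1],(506,300)),((0,0),(0,134),(0,0)))]))
```

```text
t 13.8 p [ 409.8 -349.   165.4] th 94.5 F [0.5 0.1 0.2] op 25.5 ff 0.0 q [-0.79  0.44  1.77  0.    0.93 -2.44]
```

View pics/c4.png

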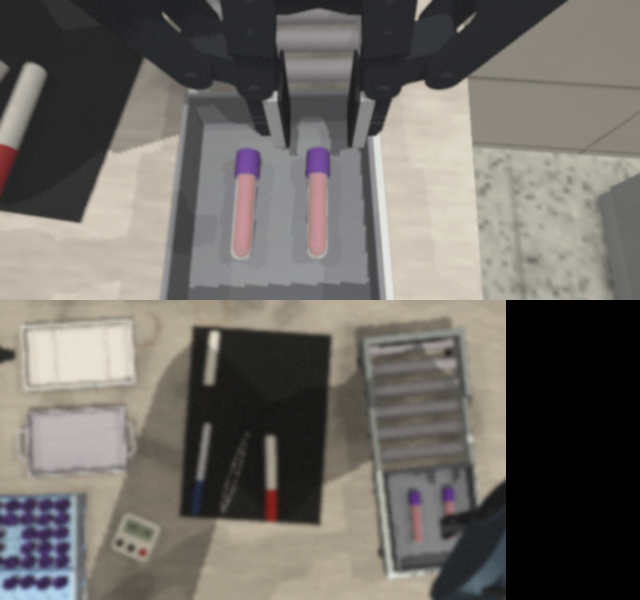

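Run:
```python
from h import *
tr=lambda x,y:(np.array([502.8,-316.5])+x*np.array([.997,.078])+y*np.array([-.078,.997])).round(1)
for x,z in [(-200,150),(-200,78),(-10,78),(4,78)]: print(x,tr(x,0),go(*tr(x,0),z,94.5))
```

```text
-200 [ 303.4 -332.1] (array([105.9,  26.5,  16.8]), array([-0.3,  0.3, -0. ]))
-200 [ 303.4 -332.1] (array([106.3,  26.9,  88.8]), array([-0.3,  0.3, -0. ]))
-10 [ 492.8 -317.3] (array([-83.7,  26.9,  89.7]), array([-0.3,  0.3, -0. ]))
4 [ 506.8 -316.2] (array([-97.8,  26.9,  89.7]), array([-0.3,  0.3, -0. ]))
```

>>> apply_moves --gripper '[1,1,1,1,1,1,1,1,1,1,1,1,1,1,1,1,1,1,1,1]' --offset '[[106,27,10],[106,27,17],[106,27,17],[106,27,55],[106,27,89],[106,27,89],[102,27,89],[98,27,89],[94,27,89],[90,27,89],[86,27,89],[82,27,89],[76,27,89],[70,27,89],[62,27,89],[54,27,89],[46,27,89],[38,27,89],[30,27,89],[22,27,89]]' --twist '[[0,0,0],[0,0,0],[0,0,0],[0,0,0],[0,0,0],[0,0,0],[0,0,0],[0,0,0],[0,0,0],[0,0,0],[0,0,0],[0,0,0],[0,0,0],[0,0,0],[0,0,0],[0,0,0],[0,0,0],[0,0,0],[0,0,0],[0,0,0]]'

```text
time: 15.9
eef_pos: [386.2, -323.6, 74.3]
eef_rot: [0.122, -3.139, 0.0]
contact_force: [-1.9, 0.1, 1.1]
opening: 0.003
finger_force: 1.2
```

Run:
```python
from h import *
st()
tr=lambda x,y:(np.array([502.8,-316.5])+x*np.array([.997,.078])+y*np.array([-.078,.997])).round(1)
for x,z in [(-10,78),(4,78)]: print(x,tr(x,0),go(*tr(x,0),z,94.5))
```

```text
t 15.9 p [ 386.2 -323.6   74.3] th 94.5 F [-1.9  0.1  1.1] op 0.2 ff 1.2 q [-0.79  0.54  1.9  -0.    0.7  -2.44]
-10 [ 492.8 -317.3] (array([-106.7,   -2. ,   -3.7]), array([-0., -0., -0.]))
4 [ 506.8 -316.2] (array([-120.8,   -2. ,   -3.7]), array([-0., -0., -0.]))
```

>>> apply_moves --gripper '[1,1,1,1,1,1,1,1,1,1,1,1,1,1,1,1,1]' --offset '[[-8,0,-1],[-16,0,-2],[-24,0,-3],[-32,0,-3],[-40,-1,-3],[-48,-1,-3],[-56,-1,-3],[-64,-1,-3],[-72,-1,-3],[-80,-1,-3],[-87,-1,-3],[-93,-2,-3],[-98,-2,-3],[-103,-2,-3],[-107,-2,-3],[-111,-2,-3],[-113,-2,-3]]' --twist '[[0,0,0],[0,0,0],[0,0,0],[0,0,0],[0,0,0],[0,0,0],[0,0,0],[0,0,0],[0,0,0],[0,0,0],[0,0,0],[0,0,0],[0,0,0],[0,0,0],[0,0,0],[0,0,0],[0,0,0]]'

```text
time: 17.6
eef_pos: [498.8, -317.0, 77.3]
eef_rot: [-0.122, 3.139, -0.001]
contact_force: [-1.3, 1.9, -1.3]
opening: -0.002
finger_force: 0.8
```

>>> apply_moves --gripper '[1,1,1,1]' --offset '[[-2,0,0],[-4,0,0],[-5,0,0],[-5,0,0]]' --twist '[[0,0,0],[0,0,0],[0,0,0],[0,0,0]]'

```text
time: 18.0
eef_pos: [503.6, -316.7, 77.4]
eef_rot: [-0.122, 3.139, -0.001]
contact_force: [-0.1, -0.1, -0.1]
opening: 0.002
finger_force: 0.1
```

Run:
```python
from h import *
st()
s=arm.read_state();p=s['eef_pos'];print((p[0]-502.8)*.997+(p[1]+316.5)*.078)
```

```text
t 18.0 p [ 503.6 -316.7   77.4] th 94.5 F [-0.1 -0.1 -0.1] op 0.2 ff 0.1 q [-0.64  0.66  1.66  0.    0.83 -2.29]
0.7748784759761456
```

>>> apply_moves --gripper '[1,1,1,1]' --offset '[[-1,0,0],[-2,0,0],[-3,0,0],[-3,0,0]]' --twist '[[0,0,0],[0,0,0],[0,0,0],[0,0,0]]'

```text
time: 18.4
eef_pos: [506.5, -316.4, 77.4]
eef_rot: [-0.122, 3.139, -0.0]
contact_force: [-1.0, 0.1, -0.0]
opening: 0.002
finger_force: 0.4
```

>>> apply_moves --gripper '[1,1,1,1]' --offset '[[-1,0,0],[-2,0,0],[-3,0,0],[-3,0,0]]' --twist '[[0,0,0],[0,0,0],[0,0,0],[0,0,0]]'

```text
time: 18.8
eef_pos: [508.4, -316.1, 77.3]
eef_rot: [0.122, -3.137, -0.001]
contact_force: [-9.3, -1.1, 5.8]
opening: 0.002
finger_force: 4.6
```

Run:
```python
from h import *
for p in [(493,-317,160,94.5),(590,0,200,85)]: print(go(*p))
```

```text
(array([ 15.6,   0.4, -82.7]), array([ 0. , -0.1, -0. ]))
(array([-105.7,  308.9, -122.7]), array([ 0. , -0.1,  9.5]))
```

>>> apply_moves --gripper '[1,1,1,0.5,0.5,0.5,0.5,0.5,0.5,0.5,0.5,0.5]' --offset '[[15,0,0],[15,0,-45],[15,0,-85],[-106,309,-123],[-106,309,-123],[-106,309,-123],[-106,309,-123],[-106,309,-123],[-106,309,-123],[-106,309,-123],[-106,309,-123],[-106,309,-123]]' --twist '[[0,0,0],[0,0,0],[0,0,0],[0,0,9.5],[0,0,9.5],[0,0,9.5],[0,0,9.5],[0,0,9.5],[0,0,9.5],[0,0,9.5],[0,0,9.5],[0,0,9.5]]'

```text
time: 20.0
eef_pos: [591.1, 0.8, 200.2]
eef_rot: [0.136, 3.138, -0.0]
contact_force: [-0.0, -0.9, 0.3]
opening: 0.499
finger_force: 0.0
```

```bash
cat >> h.py <<'E'
def both(fn):
    st();rgb=cam('wrist')[0];b=cam('top')[0]
    cv2.imwrite('pics/'+fn,np.hstack([rgb[::-1,::-1,::-1][:,:560],np.pad(cv2.resize(b[130:290,255:335,::-1],(200,400)),((0,0),(0,0),(0,0)))]))
def wp(x,y,z):
    _,_,K,T=load('wrist');return pz(639-x,399-y,z,K,T)
def tp(x,y,z):
    _,_,K,T=load('top');return pz(255+(x-560)/2.5,130+y/2.5,z,K,T)
E
python3 - <<'E'
from h import *
both('d1.png')
E
```

```text
t 20.0 p [591.1   0.8 200.2] th 85.0 F [-0.  -0.9  0.3] op 42.4 ff 0.0 q [-0.08  0.49  1.6  -0.    1.06 -1.56]
```

View pics/d1.png

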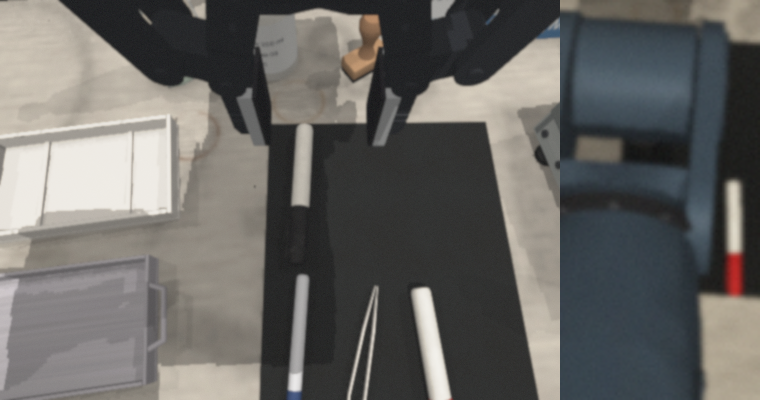

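Run:
```python
from h import *
a,b=wp(304,125,11),wp(297,263,11);print(a,b,(a+b)/2,np.linalg.norm(a-b),np.degrees(np.arctan2(*(a-b)[[1,0]])))
print('pt R',wp(173,117,22),wp(175,213,22),'st R',wp(152,258,20),wp(155,386,20))
m=(a+b)/2
print(go(m[0],m[1],30,85),go(m[0],m[1],130,85))
```

```text
[693.84479625   6.09338715  11.        ] [558.94196634  22.19851923  11.        ] [626.39338129  14.14595319  11.        ] 135.86076989163513 -6.807932745901945
pt R [706.80054161 130.37418842  22.        ] [609.66345171 124.34234246  22.        ] st R [572.20613262 142.63849537  20.        ] [474.59309412 134.24030346  20.        ]
(array([-34.2,  17.9, 170.1]), array([-0. , -0. , -0.1])) (array([-34.1,  17.8,  70.1]), array([-0. , -0. , -0.1]))
```

>>> apply_moves --gripper '[0.5,0.5,0.5,0.5,0.5,0.5,0.5,1,1,1,1,1,1,1,1]' --offset '[[-34,16,50],[-34,16,100],[-34,16,140],[-34,16,155],[-34,16,165],[-34,16,171],[-34,16,171],[-34,16,171],[-34,16,171],[-34,16,171],[-34,16,171],[-34,16,171],[-34,16,171],[-34,16,140],[-34,16,100]]' --twist '[[0,0,1],[0,0,1],[0,0,1],[0,0,1],[0,0,1],[0,0,1],[0,0,1],[0,0,1],[0,0,1],[0,0,1],[0,0,1],[0,0,1],[0,0,1],[0,0,1],[0,0,1]]' --grip_force 60

```text
time: 21.6
eef_pos: [625.4, 13.2, 100.4]
eef_rot: [-0.166, -3.135, -0.0]
contact_force: [0.9, 0.8, -0.0]
opening: 0.181
finger_force: 58.7
```

Run:
```python
from h import *
st()
# tray axis: length along heading ~92.5deg => closing line along 2.5
c=np.array([657,210.]);t=np.radians(2.5);ex=np.array([np.cos(t),np.sin(t)])
for o in(-19,19):
    q=c+o*ex;print(o,q,go(*q,100,-1 if 0 else 2.5),go(*q,37,2.5))
```

```text
t 21.6 p [625.4  13.2 100.4] th 84.0 F [ 0.9  0.8 -0. ] op 15.4 ff 58.7 q [-0.05  0.67  1.56  0.    0.92 -1.52]
-19 [638.01808379 209.17123164] (array([  8.1, 196.2,   0.4]), array([-0.1, -0.1, 81.5])) (array([  8. , 196.2,  63.4]), array([-0.1, -0.1, 81.5]))
19 [675.98191621 210.82876836] (array([-29.5, 201.8,   0.3]), array([-0.1, -0.1, 81.5])) (array([-29.6, 201.8,  63.3]), array([-0.1, -0.1, 81.5]))
```

>>> apply_moves --gripper '[1,1,1,1,1,1,1,1,1,1,1,1,1]' --offset '[[-28.5,203,-10],[-28.5,203,-10],[-28.5,203,-10],[-28.5,203,-10],[-28.5,203,-10],[-28.5,203,-10],[-28.5,203,-10],[-28.5,203,-10],[-28.5,203,-10],[-28.5,203,-10],[-28.5,203,-10],[-28.5,203,20],[-28.5,203,30]]' --twist '[[0,0,8],[0,0,16],[0,0,24],[0,0,32],[0,0,40],[0,0,48],[0,0,56],[0,0,64],[0,0,72],[0,0,81.5],[0,0,81.5],[0,0,81.5],[0,0,81.5]]'

```text
time: 22.9
eef_pos: [675.0, 211.8, 68.4]
eef_rot: [-2.168, -2.271, 0.003]
contact_force: [-1.1, 0.6, -0.9]
opening: 0.182
finger_force: 58.8
```

Run:
```python
from h import *
st();rgb=cam('wrist')[0];b=cam('top')[0]
cv2.imwrite('pics/d2.png',np.hstack([rgb[:,:,::-1],cv2.resize(b[130:290,180:340,::-1],(400,400))[:,:160]]))
print(go(675,212,37,2.5))
```

```text
t 22.9 p [675.  211.8  68.4] th 2.7 F [-1.1  0.6 -0.9] op 15.5 ff 58.8 q [ 0.24  0.84  1.31 -0.    0.99  0.19]
(array([ 0.2,  0.1, 31.8]), array([-0.2,  0. ,  0.1]))
```

View pics/d2.png

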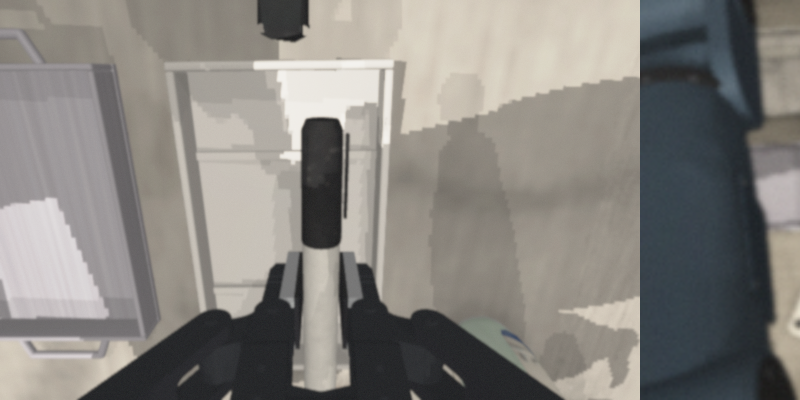

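Run:
```python
from h import *
_,_,K,T=load('wrist')
for n,u,v,z in [('L',168,65,22),('R',402,62,22),('Lmid',205,300,22),('Rmid',379,260,22),('ribL',198,152,7),('ribR',376,150,7),('ribL2',215,287,7),('steelTR',115,65,20),('steelBR',158,318,20),('cap end',321,119,48),('marker',321,245,48)]: print(n,pz(u,v,z,K,T).round(1))
```

```text
L [603.5 296.5  22. ]
R [704.6 302.3  22. ]
Lmid [612.2 176.8  22. ]
Rmid [704.2 205.8  22. ]
ribL [608.8 255.2   7. ]
ribR [699.5 260.4   7. ]
ribL2 [613.3 175.2   7. ]
steelTR [579.4 295.5  20. ]
steelBR [584.4 162.2  20. ]
cap end [670.7 279.7  48. ]
marker [673.2 226.2  48. ]
```

Run:
```python
from h import *
for p in [(430,-70,190,90)]: print(go(*p))
```

```text
(array([-270.6, -257.9, -120.2]), array([ -0.2,  -0.1, -87.4]))
```

>>> apply_moves --gripper '[1,1,1,1,0.75,0.75,0.75,0.75,0.5,0.5,0.5,0.5,0.5,0.5,0.5,0.5,0.5,0.5,0.5,0.5]' --offset '[[0,-1,18],[0,-1,27],[0,-1,31],[0,-1,31],[0,-1,31],[0,-1,31],[0,-1,31],[0,-1,0],[0,-1,-50],[-270,-258,-120],[-270,-258,-120],[-270,-258,-120],[-270,-258,-120],[-270,-258,-120],[-270,-258,-120],[-270,-258,-120],[-270,-258,-120],[-270,-258,-120],[-270,-258,-120],[-270,-258,-120]]' --twist '[[0,0,0],[0,0,0],[0,0,0],[0,0,0],[0,0,0],[0,0,0],[0,0,0],[0,0,0],[0,0,0],[0,0,-8],[0,0,-16],[0,0,-24],[0,0,-32],[0,0,-40],[0,0,-48],[0,0,-56],[0,0,-64],[0,0,-72],[0,0,-80],[0,0,-87.4]]'

```text
time: 25.0
eef_pos: [429.8, -69.1, 190.9]
eef_rot: [-0.004, 3.14, -0.0]
contact_force: [-0.3, 0.4, -0.2]
opening: 0.501
finger_force: 0.0
```

Run:
```python
from h import *
st();rgb=cam('wrist')[0];b=cam('top')[0]
cv2.imwrite('pics/d3.png',np.hstack([rgb[::-1,::-1,::-1][:,80:560],cv2.resize(b[130:290,182:310,::-1],(320,400))]))
```

```text
t 25.0 p [429.8 -69.1 190.9] th 90.1 F [-0.3  0.4 -0.2] op 42.6 ff 0.0 q [-0.27  0.23  2.    0.    0.91 -1.84]
```

View pics/d3.png

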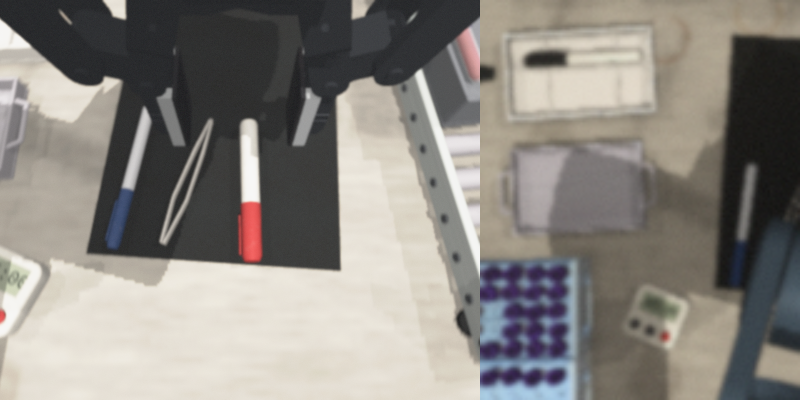

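Run:
```python
from h import *
for n,a,b,z in [('red',(249,120),(251,262),11),('pen',(148,108),(115,247),8),('forc',(211,121),(164,243),6)]:
    a,b=wp(a[0]+80,a[1],z),wp(b[0]+80,b[1],z);print(n,a.round(),b.round(),((a+b)/2).round(1),np.linalg.norm(a-b).round(),np.degrees(np.arctan2(*(a-b)[[1,0]])).round(1))
print(go(464,-79,30,89.5))
```

```text
red [532. -79.  11.] [395. -79.  11.] [463.5 -79.2  11. ] 136.0 0.2
pen [547.  20.   8.] [409.  37.   8.] [477.8  28.2   8. ] 139.0 -6.8
forc [534. -42.   6.] [413.  -5.   6.] [473.1 -23.4   6. ] 127.0 -17.1
(array([-34. , -10. , 160.7]), array([-0. ,  0. ,  0.5]))
```

>>> apply_moves --gripper '[0.5,0.5,0.5,0.5,0.5,0.5,0.5,1,1,1,1,1,1,1,1]' --offset '[[-34,-10,50],[-34,-10,100],[-34,-10,135],[-34,-10,150],[-34,-10,157],[-34,-10,161],[-34,-10,161],[-34,-10,161],[-34,-10,161],[-34,-10,161],[-34,-10,161],[-34,-10,161],[-34,-10,161],[-34,-10,120],[-34,-10,80]]' --twist '[[0,0,0.5],[0,0,0.5],[0,0,0.5],[0,0,0.5],[0,0,0.5],[0,0,0.5],[0,0,0.5],[0,0,0.5],[0,0,0.5],[0,0,0.5],[0,0,0.5],[0,0,0.5],[0,0,0.5],[0,0,0.5],[0,0,0.5]]'

```text
time: 26.6
eef_pos: [463.3, -78.7, 111.3]
eef_rot: [-0.018, -3.14, -0.001]
contact_force: [0.9, -0.3, 0.1]
opening: 0.186
finger_force: 58.7
```

Run:
```python
from h import *
st();print(go(638,212,100,2.5))
```

```text
t 26.6 p [463.3 -78.7 111.3] th 89.3 F [ 0.9 -0.3  0.1] op 15.8 ff 58.7 q [-0.27  0.43  1.97 -0.    0.74 -1.83]
(array([-171.3,  292.7,   11.2]), array([-0. , -0.1, 86.8]))
```

>>> apply_moves --gripper '[1,1,1,1,1,1,1,1,1,1,1,1,1,1]' --offset '[[-171,292,5],[-171,292,5],[-171,292,5],[-171,292,5],[-171,292,5],[-171,292,5],[-171,292,5],[-171,292,5],[-171,292,5],[-171,292,5],[-171,292,5],[-171,292,5],[-171,292,30],[-171,292,45]]' --twist '[[0,0,8],[0,0,16],[0,0,24],[0,0,32],[0,0,40],[0,0,48],[0,0,56],[0,0,64],[0,0,72],[0,0,80],[0,0,86.8],[0,0,86.8],[0,0,86.8],[0,0,86.8]]'

```text
time: 28.0
eef_pos: [637.7, 211.1, 64.5]
eef_rot: [-2.168, -2.274, 0.001]
contact_force: [-0.1, -0.2, -1.0]
opening: 0.184
finger_force: 58.7
```

Run:
```python
from h import *
st();rgb,d,K,T=cam('wrist');P=cloud(d,K,T)
hsv=cv2.cvtColor(rgb,cv2.COLOR_RGB2HSV)
m=(hsv[...,1]>150)&((hsv[...,0]<8)|(hsv[...,0]>172))&(P[...,1]<320)
v,u=np.nonzero(m);p=P[m];print('red',len(u),u.min(),u.max(),v.min(),v.max(),np.nanmedian(p,0).round(1),np.nanpercentile(p,2,axis=0).round(),np.nanpercentile(p,98,axis=0).round())
# bystander in tray: dark cap of placed marker
k=(hsv[...,2]<60)&(P[...,2]>8)&(P[...,2]<32)&(P[...,0]>615)&(P[...,0]<700)&(P[...,1]<292)
p=P[k];print('cap',len(p),np.median(p,0).round(1),np.percentile(p,3,axis=0).round(1),np.percentile(p,97,axis=0).round(1))
print(go(638,212,37,2.5))
```

```text
t 28.0 p [637.7 211.1  64.5] th 2.7 F [-0.1 -0.2 -1. ] op 15.6 ff 58.7 q [ 0.25  0.79  1.43 -0.    0.92  0.2 ]
red 4640 300 345 123 249 [634.  255.7  52.9] [627. 230.  49.] [642. 277.  55.]
cap 3137 [670.2 253.7  23.6] [664.  232.3  17.9] [680.  278.7  25.6]
(array([ 1.2,  1.7, 24.8]), array([-0.2,  0. ,  0.2]))
```

>>> apply_moves --gripper '[1,1,1,1,0.75,0.75,0.75,0.7,0.65,0.6,0.56,0.56,0.56,0.56,0.6,1,1,1]' --offset '[[1,0,15],[1,0,23],[1,0,26],[1,0,26],[1,0,26],[1,0,26],[1,0,26],[1,2,26],[1,4,26],[1,6,26],[1,8,26],[1,8,26],[1,8,26],[1,8,0],[1,8,-15],[1,24,-15],[1,24,-15],[1,24,-15]]' --twist '[[0,0,0],[0,0,0],[0,0,0],[0,0,0],[0,0,0],[0,0,0],[0,0,0],[0,0,0],[0,0,0],[0,0,0],[0,0,0],[0,0,0],[0,0,0],[0,0,0],[0,0,0],[0,0,0],[0,0,0],[0,0,0]]'

```text
time: 29.85
eef_pos: [661.6, 213.2, 80.0]
eef_rot: [-2.171, -2.27, 0.001]
contact_force: [-0.2, 0.3, 0.3]
opening: -0.003
finger_force: 0.0
```

```bash
cat > tray.py <<'E'
from h import *
st();rgb,d,K,T=cam('wrist');P=cloud(d,K,T)
hsv=cv2.cvtColor(rgb,cv2.COLOR_RGB2HSV)
reg=(P[...,2]>8)&(P[...,2]<35)&(P[...,0]>600)&(P[...,0]<715)&(P[...,1]<294)&(P[...,1]>225)
for n,m in [('red',(hsv[...,1]>150)&((hsv[...,0]<8)|(hsv[...,0]>172))),('cap',(hsv[...,2]<60)),('blue',(hsv[...,1]>120)&(hsv[...,0]>100)&(hsv[...,0]<130))]:
    p=P[m&reg]
    if len(p)>50:
        for lo,hi in((230,250),(250,280)):
            q=p[(p[:,1]>lo)&(p[:,1]<hi)]
            if len(q)>20: print(n,len(q),'x',np.percentile(q[:,0],[3,50,97]).round(1),'z',np.percentile(q[:,2],[5,50,95]).round(1))
        print('  ymax',np.percentile(p[:,1],98).round())
E
python3 tray.py; python3 -c "
from h import *
print(go(661.5,212,38,2.5))"
```

```text
t 29.9 p [661.6 213.2  80. ] th 2.5 F [-0.2  0.3  0.3] op -0.3 ff 0.0 q [ 0.24  0.81  1.35 -0.    0.98  0.2 ]
red 1016 x [630.1 637.  643.4] z [21.3 24.2 25.6]
red 1648 x [629.6 636.6 642.6] z [20.6 23.9 25.5]
  ymax 278.0
cap 1046 x [676.1 682.7 690.3] z [20.5 24.1 25.7]
cap 1334 x [675.4 681.9 689.2] z [20.4 23.5 25.3]
  ymax 280.0
(array([-1.2,  0.2, 41.8]), array([-0.1,  0. ,  0.1]))
```

>>> apply_moves --gripper '[1,1,1,1,1,1,1,1,1,1,1,1,1,1,1,1,1,1,1,1]' --offset '[[-1,0,25],[-1,0,37],[-1,0,42],[-1,-3,42],[-1,-6,42],[-1,-9,42],[-1,-12,42],[-1,-15,42],[-1,-18,42],[-1,-18,42],[-1,-10,42],[-1,0,42],[-1,4,42],[-1,7,42],[-1,10,42],[-1,12,42],[-1,12,42],[-1,5,42],[-1,-3,20],[-1,-3,-20]]' --twist '[[0,0,0],[0,0,0],[0,0,0],[0,0,0],[0,0,0],[0,0,0],[0,0,0],[0,0,0],[0,0,0],[0,0,0],[0,0,0],[0,0,0],[0,0,0],[0,0,0],[0,0,0],[0,0,0],[0,0,0],[0,0,0],[0,0,0],[0,0,0]]'

```text
time: 31.9
eef_pos: [656.3, 211.8, 97.8]
eef_rot: [-2.169, -2.268, 0.008]
contact_force: [-0.1, 0.3, -0.2]
opening: -0.0
finger_force: 0.0
```

```bash
python3 tray.py; python3 -c "
from h import *
print(go(440,-10,190,83))"
```

```text
t 31.9 p [656.3 211.8  97.8] th 2.6 F [-0.1  0.3 -0.2] op -0.0 ff 0.0 q [0.24 0.78 1.36 0.   1.01 0.2 ]
red 876 x [615.  622.3 628.4] z [21.3 24.3 25.9]
red 1353 x [614.2 621.1 627.2] z [21.1 23.8 25.5]
  ymax 277.0
cap 884 x [684.7 691.1 699.2] z [20.9 24.1 25.6]
cap 1296 x [683.8 689.8 697.8] z [20.8 23.7 25.4]
  ymax 280.0
(array([-212.6, -229.8,  -84.5]), array([  0.3,   0.2, -80.4]))
```

>>> apply_moves --gripper '[1,0.6,0.6,0.6,0.6,0.6,0.6,0.6,0.6,0.6,0.6,0.6]' --offset '[[0,0,-40],[-212,-230,-84],[-212,-230,-84],[-212,-230,-84],[-212,-230,-84],[-212,-230,-84],[-212,-230,-84],[-212,-230,-84],[-212,-230,-84],[-212,-230,-84],[-212,-230,-84],[-212,-230,-84]]' --twist '[[0,0,0],[0,0,-8],[0,0,-16],[0,0,-24],[0,0,-32],[0,0,-40],[0,0,-48],[0,0,-56],[0,0,-64],[0,0,-72],[0,0,-80],[0,0,-80]]'

```text
time: 33.15
eef_pos: [438.6, -9.9, 184.3]
eef_rot: [0.201, 3.134, -0.0]
contact_force: [0.0, -1.1, 0.8]
opening: 0.403
finger_force: 0.0
```

Run:
```python
from h import *
st();rgb=cam('wrist')[0];b=cam('top')[0]
cv2.imwrite('pics/d4.png',np.hstack([rgb[::-1,::-1,::-1][:,80:560],cv2.resize(b[130:290,182:310,::-1],(320,400))]))
```

```text
t 33.1 p [438.6  -9.9 184.3] th 82.7 F [ 0.  -1.1  0.8] op 34.3 ff 0.0 q [-0.13  0.25  2.    0.    0.89 -1.57]
```

View pics/d4.png

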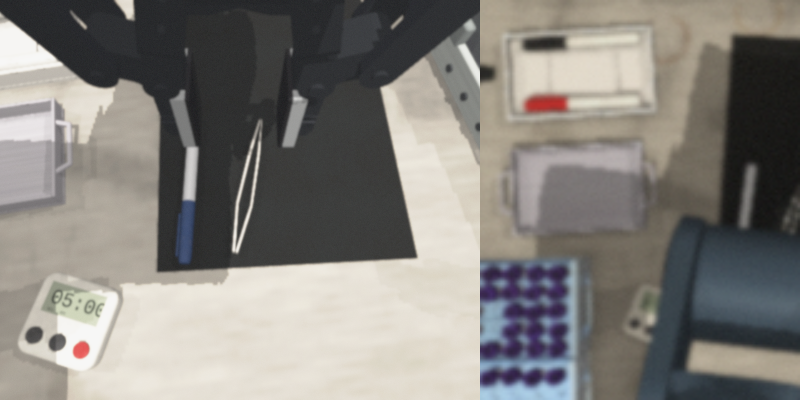

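Run:
```python
from h import *
a,b=wp(80+192,150,8),wp(80+184,262,8);print('pen near',b,'pt',a,np.degrees(np.arctan2(*(a-b)[[1,0]])))
u=(a-b)/np.linalg.norm(a-b);print('mid',b+71*u)
a,b=wp(341,121,6),wp(315,252,6);print('forc',a,b,(a+b)/2,np.degrees(np.arctan2(*(a-b)[[1,0]])))
print(go(478,28,29,82.5),go(478,28,60,82.5))
```

```text
pen near [409.3947328   39.16341988   8.        ] pt [511.24782952  23.69142559   8.        ] -8.637482117599642
mid [479.58947533  28.50048777   8.        ]
forc [534.60226616 -44.04965487   6.        ] [412.64576178  -3.61891513   6.        ] [473.62401397 -23.834285     6.        ] -18.341272525944195
(array([-33.9,  42.8, 155.3]), array([-0. ,  0. , -0.2])) (array([-33.9,  42.8, 124.3]), array([-0. ,  0. , -0.2]))
```

>>> apply_moves --gripper '[0.6,0.6,0.6,0.6,0.6,0.6,0.6,1,1,1,1,1,1,1,1]' --offset '[[-35,43,40],[-35,43,90],[-35,43,125],[-35,43,143],[-35,43,151],[-35,43,156],[-35,43,156],[-35,43,156],[-35,43,156],[-35,43,156],[-35,43,156],[-35,43,156],[-35,43,156],[-35,43,120],[-35,43,80]]' --twist '[[0,0,1],[0,0,1],[0,0,1],[0,0,1],[0,0,1],[0,0,1],[0,0,1],[0,0,1],[0,0,1],[0,0,1],[0,0,1],[0,0,1],[0,0,1],[0,0,1],[0,0,1]]'

```text
time: 34.75
eef_pos: [478.4, 28.2, 105.2]
eef_rot: [-0.232, -3.131, 0.0]
contact_force: [0.7, -0.1, -0.5]
opening: 0.11
finger_force: 58.8
```

Run:
```python
from h import *
st();print(go(657,212.5,100,2.7))
```

```text
t 34.8 p [478.4  28.2 105.2] th 81.5 F [ 0.7 -0.1 -0.5] op 9.4 ff 58.8 q [-0.04  0.45  1.95 -0.    0.74 -1.46]
(array([-149.5,  208.6,    4.9]), array([-0.1, -0.1, 78.8]))
```

>>> apply_moves --gripper '[1,1,1,1,1,1,1,1,1,1,1,1,1]' --offset '[[-149.5,208.5,0],[-149.5,208.5,0],[-149.5,208.5,0],[-149.5,208.5,0],[-149.5,208.5,0],[-149.5,208.5,0],[-149.5,208.5,0],[-149.5,208.5,0],[-149.5,208.5,0],[-149.5,208.5,0],[-149.5,208.5,0],[-149.5,208.5,25],[-149.5,208.5,35]]' --twist '[[0,0,8],[0,0,16],[0,0,24],[0,0,32],[0,0,40],[0,0,48],[0,0,56],[0,0,64],[0,0,72],[0,0,79],[0,0,79],[0,0,79],[0,0,79]]'

```text
time: 36.05
eef_pos: [656.8, 212.3, 68.1]
eef_rot: [-2.167, -2.273, 0.002]
contact_force: [0.4, 0.4, -0.8]
opening: 0.109
finger_force: 58.9
```

Run:
```python
from h import *
st();rgb,d,K,T=cam('wrist');P=cloud(d,K,T)
hsv=cv2.cvtColor(rgb,cv2.COLOR_RGB2HSV)
m=(hsv[...,1]>120)&(hsv[...,0]>100)&(hsv[...,0]<130)&(P[...,2]>25)&(P[...,1]<320)&(P[...,0]>600)
p=P[m]
for lo,hi in((215,245),(245,300)):
    q=p[(p[:,1]>lo)&(p[:,1]<hi)]
    if len(q):print(len(q),np.median(q,0).round(1))
print(np.percentile(p[:,1],98))
print(go(656.5,212.5,35,2.7))
```

```text
t 36.0 p [656.8 212.3  68.1] th 2.7 F [ 0.4  0.4 -0.8] op 9.3 ff 58.9 q [ 0.25  0.81  1.37 -0.    0.96  0.2 ]
18 [649.3 258.1  50.6]
277.8071245903343
(array([ 0.4,  0.4, 31.7]), array([-0.2,  0. ,  0. ]))
```

Run:
```python
from h import *
print(go(440,-13,185,72))
```

```text
(array([-214.8, -227. , -117.3]), array([ -0.2,  -0.1, -69.3]))
```

>>> apply_moves --gripper '[1,1,1,1,0.75,0.75,0.75,0.75,0.75,0.5,0.5,0.5,0.5,0.5,0.5,0.5,0.5,0.5,0.5]' --offset '[[0,0,18],[0,0,28],[0,0,32],[0,0,32],[0,0,32],[0,0,32],[0,0,32],[0,0,0],[0,0,-40],[-215,-227,-117],[-215,-227,-117],[-215,-227,-117],[-215,-227,-117],[-215,-227,-117],[-215,-227,-117],[-215,-227,-117],[-215,-227,-117],[-215,-227,-117],[-215,-227,-117]]' --twist '[[0,0,0],[0,0,0],[0,0,0],[0,0,0],[0,0,0],[0,0,0],[0,0,0],[0,0,0],[0,0,0],[0,0,-8],[0,0,-16],[0,0,-24],[0,0,-32],[0,0,-40],[0,0,-48],[0,0,-56],[0,0,-64],[0,0,-69],[0,0,-69]]'

```text
time: 38.0
eef_pos: [440.4, -12.6, 186.8]
eef_rot: [0.502, 3.1, 0.0]
contact_force: [-0.0, -0.1, -0.2]
opening: 0.502
finger_force: 0.0
```

Run:
```python
from h import *
st();rgb=cam('wrist')[0];b=cam('top')[0]
cv2.imwrite('pics/d5.png',np.hstack([rgb[::-1,::-1,::-1][:,80:560],cv2.resize(b[130:290,182:310,::-1],(320,400))]))
```

```text
t 38.0 p [440.4 -12.6 186.8] th 71.6 F [-0.  -0.1 -0.2] op 42.7 ff 0.0 q [-0.13  0.25  1.99 -0.    0.9  -1.38]
```

View pics/d5.png

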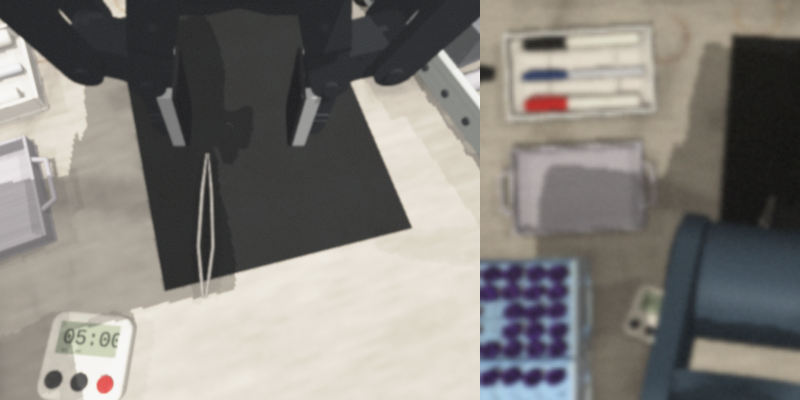

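Run:
```python
from h import *
a,b=wp(287,154,6),wp(285,296,6);print('forc',a,b,(a+b)/2,np.linalg.norm(a-b),np.degrees(np.arctan2(*(a-b)[[1,0]])))
m=(a+b)/2
th=90+np.degrees(np.arctan2(*(a-b)[[1,0]]))
for z in(100,28.5):print(go(m[0],m[1],z,th))
```

```text
forc [512.18939474  -6.03804729   6.        ] [390.06540288  32.57153942   6.        ] [451.12739881  13.26674607   6.        ] 128.08188619792944 -17.544386891087473
(array([-1.9, 27.7, 86.5]), array([ 0.,  0., -1.]))
(array([ -1.9,  27.7, 158. ]), array([ 0.,  0., -1.]))
```

>>> apply_moves --gripper '[0.5,0.5,0.5,0.5,0.5,0.5,0.5,1,1,1,1,1,1,1,1]' --offset '[[-2,27.5,40],[-2,27.5,90],[-2,27.5,130],[-2,27.5,147],[-2,27.5,154],[-2,27.5,158],[-2,27.5,158],[-2,27.5,158],[-2,27.5,158],[-2,27.5,158],[-2,27.5,158],[-2,27.5,158],[-2,27.5,158],[-2,27.5,120],[-2,27.5,80]]' --twist '[[0,0,-1],[0,0,-1],[0,0,-1],[0,0,-1],[0,0,-1],[0,0,-1],[0,0,-1],[0,0,-1],[0,0,-1],[0,0,-1],[0,0,-1],[0,0,-1],[0,0,-1],[0,0,-1],[0,0,-1]]' --grip_force 50

```text
time: 39.6
eef_pos: [450.2, 13.1, 107.0]
eef_rot: [-0.476, -3.103, 0.0]
contact_force: [1.3, 0.2, -0.3]
opening: 0.113
finger_force: 49.3
```

Run:
```python
from h import *
st();print(go(525,212,90,2.7))
```

```text
t 39.6 p [450.2  13.1 107. ] th 72.5 F [ 1.3  0.2 -0.3] op 9.6 ff 49.3 q [-0.07  0.41  2.02 -0.    0.71 -1.34]
(array([-11.7, 212.2,  16.9]), array([-0.1, -0.1, 69.8]))
```

>>> apply_moves --gripper '[1,1,1,1,1,1,1,1,1,1,1,1,1]' --offset '[[-12,212.5,17],[-12,212.5,17],[-12,212.5,17],[-12,212.5,17],[-12,212.5,17],[-12,212.5,17],[-12,212.5,17],[-12,212.5,17],[-12,212.5,17],[-12,212.5,17],[-12,212.5,30],[-12,212.5,45],[-12,212.5,45]]' --twist '[[0,0,8],[0,0,16],[0,0,24],[0,0,32],[0,0,40],[0,0,48],[0,0,56],[0,0,64],[0,0,70],[0,0,70],[0,0,70],[0,0,70],[0,0,70]]'

```text
time: 40.9
eef_pos: [524.7, 211.7, 58.6]
eef_rot: [-2.168, -2.27, 0.006]
contact_force: [0.4, 0.1, -1.1]
opening: 0.113
finger_force: 49.3
```

Run:
```python
from h import *
st();rgb,d,K,T=cam('wrist');save(rgb,'d6.png')
print(go(525,212.5,30.5,2.7))
```

```text
t 40.9 p [524.7 211.7  58.6] th 2.6 F [ 0.4  0.1 -1.1] op 9.6 ff 49.3 q [ 0.3   0.65  1.74 -0.    0.76  0.26]
(array([ 0.6, -0.1, 29.2]), array([-0.2,  0. , -0.1]))
```

View pics/d6.png

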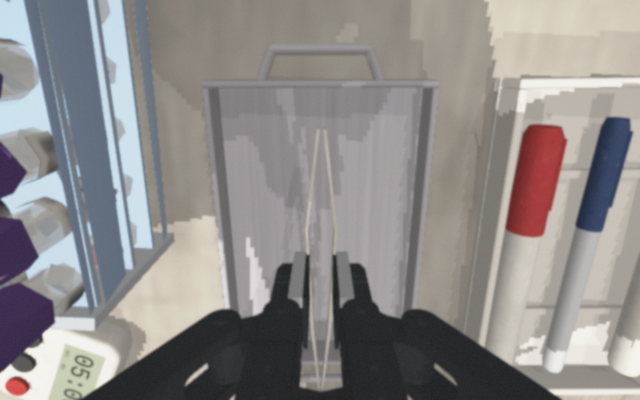

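Run:
```python
from h import *
_,d,K,T=load('wrist')
print(pz(320,86,20,K,T),pz(321,130,36,K,T),pz(321,130,39,K,T))
```

```text
[519.41291728 290.9390552   20.        ] [520.62318515 275.05528679  36.        ] [520.61598968 275.51659129  39.        ]
```

>>> apply_moves --gripper '[1,1,1,1,0.6,0.5,0.5,0.5,0.5,0.5,0.5]' --offset '[[3,0,15],[3,0,25],[3,0,29],[3,0,29],[3,0,29],[3,0,29],[3,0,29],[3,0,0],[3,0,-50],[3,0,-100],[3,0,-140]]' --twist '[[0,0,0],[0,0,0],[0,0,0],[0,0,0],[0,0,0],[0,0,0],[0,0,0],[0,0,0],[0,0,0],[0,0,0],[0,0,0]]'

```text
time: 42.05
eef_pos: [526.2, 215.2, 204.5]
eef_rot: [2.171, 2.27, 0.003]
contact_force: [0.7, 0.9, -0.9]
opening: 0.502
finger_force: 0.0
```

Run:
```python
from h import *
st()
rgb,d,K,T=cam('wrist');P=cloud(d,K,T)
# heights map in steel tray region
hsv=cv2.cvtColor(rgb,cv2.COLOR_RGB2HSV)
def prof(n,m):
    p=P[m]
    if len(p)<10: print(n,len(p));return
    c=np.median(p,0);u=np.linalg.svd((p-p.mean(0))[:,:2],full_matrices=False)[2][0];s=(p-c)[:,:2]@u
    print(n,len(p),'med',c.round(1),'extent',np.percentile(s,[1,99]).round(),'dir',np.degrees(np.arctan2(u[1],u[0])).round(1),'z',np.percentile(p[:,2],[5,95]).round(1))
pt=(P[...,0]>605)&(P[...,0]<710)&(P[...,1]>120)&(P[...,1]<298)&(P[...,2]<60)&(P[...,2]>3)
prof('red',pt&(hsv[...,1]>150)&((hsv[...,0]<8)|(hsv[...,0]>172)))
prof('blue',pt&(hsv[...,1]>100)&(hsv[...,0]>100)&(hsv[...,0]<130))
prof('black',pt&(hsv[...,2]<60))
sx=(P[...,0]>484)&(P[...,0]<562)&(P[...,1]>152)&(P[...,1]<280)&(P[...,2]<60)
prof('forceps tall',sx&(P[...,2]>6.5)); prof('floor',sx&(P[...,2]<=6.5))
g=cv2.cvtColor(rgb,cv2.COLOR_RGB2GRAY).astype(int);e=g-cv2.medianBlur(g.astype(np.uint8),15).astype(int)
prof('forceps bright',sx&(e>15));prof('dark',sx&(e<-15))
# tote from top
rgb,d,K,T=cam('top');h=cv2.cvtColor(rgb,cv2.COLOR_RGB2HSV);P=cloud(d,K,T)
r=(P[...,0]>300)&(P[...,0]<700)&(P[...,1]<-215)&(P[...,1]>-410)
prof('pink/purple',r&(h[...,1]>60)&((h[...,0]>120)))
prof('rim z>62',r&(P[...,2]>62)&(P[...,2]<80))
mat=(P[...,0]>385)&(P[...,0]<705)&(P[...,1]<60)&(P[...,1]>-180)
print('mat bright px',(mat&(h[...,2]>90)&(P[...,2]<60)).sum())
```

```text
t 42.0 p [526.2 215.2 204.5] th 2.6 F [ 0.7  0.9 -0.9] op 42.7 ff 0.0 q [ 0.31  0.44  1.66 -0.    1.04  0.26]
red 992 med [619.1 254.4  23.9] extent [-23.  24.] dir -88.4 z [20.4 25.6]
blue 588 med [653.3 257.   18.4] extent [-24.  25.] dir -88.8 z [14.6 19.9]
black 1084 med [688.2 256.2  23.5] extent [-24.  25.] dir -87.1 z [19.9 25.5]
forceps tall 439 med [523.7 221.7  12.3] extent [-56.  66.] dir -87.4 z [ 9.6 13.5]
floor 11101 med [522.7 222.1   4.1] extent [-57.  69.] dir -90.3 z [2.9 5.3]
forceps bright 149 med [523.7 244.1  11.7] extent [-34.  62.] dir -90.5 z [ 3.5 13.4]
dark 70 med [526.7 221.4   4.1] extent [-50.  46.] dir -85.5 z [2.9 5.6]
pink/purple 174 med [ 614.7 -292.2   49.2] extent [-54.  21.] dir 105.2 z [34.6 53.8]
rim z>62 400 med [ 600.  -308.2   68.5] extent [-80.  85.] dir -172.1 z [63.  72.4]
mat bright px 1393
```

Run:
```python
from h import *
rgb,d,K,T=cam('top');P=cloud(d,K,T);h=cv2.cvtColor(rgb,cv2.COLOR_RGB2HSV)
c=np.array([502.8,-316.5]);ex=np.array([.997,.078]);ey=np.array([-.078,.997])
X=(P[...,:2]-c)@ex;Y=(P[...,:2]-c)@ey
m=(abs(X)<200)&(abs(Y)<75)
tall=m&(P[...,2]>60)&(P[...,2]<78)&(abs(Y)<50)
print('tall X hist',np.histogram(X[tall],np.arange(-200,201,10)))
pk=m&(h[...,1]>60)&(h[...,0]>120);print('tubes X,Y',np.percentile(X[pk],[2,50,98]).round(),np.percentile(Y[pk],[2,25,75,98]).round())
# mat frame
mc=np.array([548,-60.]);a=np.radians(-4.1);ux=np.array([np.cos(a),np.sin(a)]);uy=np.array([-ux[1],ux[0]])
mx=(P[...,:2]-mc)@ux;my=(P[...,:2]-mc)@uy
b=(abs(mx)<142)&(abs(my)<102)&(h[...,2]>80)
print('mat bright',b.sum(), np.c_[mx[b],my[b],P[b][:,2]].round()[::max(1,b.sum()//12)])
for n,u,v,r in [('timer',254,256,12),('stamp',317,119,9)]:
    f=np.load('last_top.npz')['rgb'];print(n,P[v-2:v+3,u-2:u+3].reshape(-1,3).mean(0).round())
```

```text
tall X hist (array([ 0,  0,  0,  0,  0,  0,  0,  0,  0,  0,  0,  0,  0,  0,  0,  0,  0,
        0,  0,  0,  0, 71,  0,  0,  0,  0,  0,  0,  0,  0,  0,  0,  0,  0,
        0,  1, 84, 45,  0,  0]), array([-200, -190, -180, -170, -160, -150, -140, -130, -120, -110, -100,
        -90,  -80,  -70,  -60,  -50,  -40,  -30,  -20,  -10,    0,   10,
         20,   30,   40,   50,   60,   70,   80,   90,  100,  110,  120,
        130,  140,  150,  160,  170,  180,  190,  200]))
tubes X,Y [ 62. 113. 133.] [-35. -25.  26.  34.]
mat bright 0 []
timer [377. 120.  17.]
stamp [761. -64.  62.]
```

```bash
python3 -c "
from rig import arm
print(arm.close_job())"
```

```text
the job is handed in; nothing more can be done
None
```

The job is handed in: the tote went back to the loading stop and is now home against the bumper with both tubes inside, the two markers and the pen lie flat in the pen tray, the forceps lie flat in the steel tray, and the last camera readings showed the mat empty and the stamp and timer unmoved; the judge's result was not shown.

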